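# Press a kaleidoscope barrel into its V-cradle

### The arm

A 6-joint arm with a two-finger parallel gripper is mounted at the origin on the work surface. World frame = base frame: x ahead of the robot, y to its left, z up, the work surface at z = 0. Lengths are in m, angles in rad, forces in N, time in s.
With the tool pointing down it reaches from about 0.225 to 0.875 m from the base axis. Payload 3.4 kg.
Tool frame: the origin (TCP) lies on the centre line of the jaws, within the pads' length; the fingertips stand 14 mm ahead of it and the grasp point (between the pads) lies 5 mm behind it; z points along the fingers, y is the direction in which the jaws open and shut (so a half turn about z gives the same grasp; the last joint's range is limited). The gripper opens to 85 mm and grips with 20 to 120 N. Pads are 22 mm wide; open, the fingers measure 114 mm over their backs; the gripper's body (76 mm by 85 mm) begins 54 mm behind the grasp point. The pads swing forward as they close: fully open they stand 13 mm farther back than shut.
Start: joints at [-1.278, 0.276, 1.505, -0, 1.361, -0.121], TCP at [0.231, -0.527, 0.245] pointing down, gripper open.
Joint ranges: [-2.89, 2.89], [-0.75, 2.08], [0.22, 2.7], [-1.18, 4.32], [0.11, 2.71], [-2.7, 2.7]. Speed limits (rad/s): [2.57, 2.57, 3.14, 3.14, 3.14, 3.14].

### API

Orientations are given as a rotation vector (axis times angle).
In Python, from cell import bot, camera gives the robot as it stands.
- The arm moves only by the shell command python3 -m creep 'ROWS' [FORCE]. ROWS is JSON, a list of rows, each an object with "offset": the shift along the tool's x, y, z in m, a list of three; "turn": the turn, a rotation vector about the tool's x, y, z in rad, a list of three; "fingers": the gripper command: -1 is shut, 1 is fully open, values between are in proportion. A call has 1 to 20 rows; each row shifts and turns the commanded pose from where the row before left it, along the tool's axes as they then stand; what a row does not reach is not made up. A row lasts 1/10 s, in which the tool goes at most 50 mm and 8.59 degrees, less where a joint would pass 70% of its speed; a pose out of reach is approached as far as the arm can. A call with a gripper value outside its range is refused whole. The fingers move at their own pace and stop on an object; FORCE is the grip in N (left out, the last holds). Time passes only in rows, so rows that do not move let the fingers close. It gives the time, the measured TCP pose, the force and the opening at its end, in the units of the state.
- bot.get_state(): the state, without advancing time (a new reading comes with each control period).
- camera(name): name is "side" or "top"; returns a dict with "frame" (420x560x3 uint8, red, green, blue), "range_z" (420x560 float32, m along the optical axis (not along the pixel's ray), 0 where there is no reading), "intrinsics" (3x3 intrinsics, pixels), "T" (4x4, takes a point from camera to world coordinates). Camera axes: x right, y down, z forward; pixel columns grow to the right and rows downward; lengths in m; the calibration is good to about 2 mm. A picture is of the moment at which its call begins.
- bot.finish_job(): hands the job in, once; it reports no verdict.
The state is a dict: "time_s": time; "joint_positions": joint angles; "joint_vel": joint speeds; "effort": joint torques, N m; "tcp_pos": TCP position; "tcp_rot": TCP orientation; "force": force on the tool from outside, world axes, zero at the start; "wrist_torque": the same for the moment, N m; "grip_width": opening from 0.0 (shut) to 1.0 (fully open).
Only numpy, scipy, OpenCV 4.12 (cv2) and the standard library are available. Lean on these libraries where they do the work, as an engineer would, in place of code of your own. Each camera call takes 0.05 s, during which the arm holds its last target. There are 200 camera calls.

### The job

Slide the wooden V-cradle across the table, without lifting it, until it lies centred and square on the cork mat. Then take the dark wooden kaleidoscope barrel from its low rest and lay it in the cradle's V, centred lengthways over the two saddles. Finish while holding it there: press it straight down from above, evenly onto both sides of the V, with about a kilogram's weight, and stay pressing at the end; leave the other turned pieces alone.

Things in the scene. Friction and masses are not known exactly. Their poses are not given: they have to be found in the camera images.
- mat: Thin cork mat, 230 (its x) x 130 (its y) mm, practically flush with the table top (nothing catches on it). Fixed. Origin at its centre on the table, z up.
- cradle_center (a point): Centre of the V-cradle's board, 7 mm above the table. The cradle is loose, wooden, about 0.7 kg: a flat board 190 (x) x 80 (y) x 14 mm that slides on the table, with an upright fin handle near its -x end and two V-shaped saddles (one V, interrupted in the middle) on the rest. Axes: x along the V and the board's length, z up. Square on the mat: long sides parallel to the mat's, either way round.
- cradle_handle (a point): Grasp point in the middle of the cradle's fin handle, 72 mm from the board's centre towards -x, 40 mm above the table. The fin is flat and upright, 14 mm thick (y) x 36 mm long (x), from the board's top (14 mm above the table) up to 56 mm. Pinched across its thickness from above, it drags and turns the whole cradle. Axes as the cradle's.
- cradle_seat (a point): The barrel's centre when seated: 25 mm from the board's centre towards +x, 47.8 mm above the table. The V runs along x (axes as the cradle's), opens up at 90 degrees; its faces' top edges are 45 mm above the table, 49 mm apart. Each saddle is 30 mm long, centred 47 mm to either side of this point in x; the 64 mm gap between is bare down to the board (14 mm), so fingers have room beside the barrel.
- cheek_left: The +y side of the V (the faces of both saddles on that side), rigidly part of the cradle. Origin and axes: those of the cradle, origin at the centre of the board's underside.
- cheek_right: The -y side of the V, likewise. Origin and axes as for the other side.
- barrel_center (a point): Centre of the kaleidoscope barrel: a dark wooden cylinder 40 mm in diameter, 130 mm long, thin brass bands at the ends and a glass lens in one end, about 0.16 kg, lying level. x is its long axis. At the start it lies in the low rest, its centre 34 mm above the table; the middle 56 mm of its length is free on both sides down to 6 mm above the table.
- barrel: The same barrel; its origin is also at the barrel's centre.
- rest: Low wooden rest for the barrel, fixed, 124 (x) x 50 (y) mm, base 6 mm thick with small notched supports near both ends, up to 25 mm high. Origin at the centre of its underside, x along the barrel.
- ring_dish: Bystander: light-wood ring, 90 mm across, 26 mm high. Leave alone.
- mushroom: Bystander: turned wooden mushroom, 48 mm across, 58 mm high. Leave alone.
- bowl: Bystander: dark wooden bowl, 100 mm across, 40 mm high. Leave alone.
There are look-alikes about, which are no part of the job. Of the things that look like the barrel, the middle-sized one is meant. There is more than one size of the part that bears cradle_center; the job needs the smaller.

How it is judged:
By the outcome, as a careful person would: the job done as asked, in the order asked, and still so for the second after the job is handed in, while the arm keeps its last pose, push and grip.
It also fails if it takes over 64 s, if anything falls off the work surface, if the arm or the gripper's body presses on something with over 40 N, if the wrist force passes 120 N, or if a joint passes its speed limit or range.

## Working session

There is one attempt and no reset: what is moved stays moved. The work goes in short steps, Python scripts to look and compute and a shell command to move; the robot and the scene stay as the last step left them, time stands still between calls to the robot, and variables do not carry over. Pictures are saved under pics/ and viewed, about 8 in all and at most 12, crops included, and the job is handed in when it is done.

```bash
ls; mkdir -p pics; python3 - <<'E'
from cell import bot,camera
import cv2,numpy as np
print(bot.get_state())
for n in("top","side"):
    c=camera(n); np.savez(f"{n}0.npz",**c)
    cv2.imwrite(f"pics/{n}0.png",c["frame"][:,:,::-1]); print(n,c["intrinsics"],c["T"])
E
```

```text
pics
{'time_s': 0.0, 'joint_positions': array([-1.27799594e+00,  2.76574679e-01,  1.50614463e+00, -1.29160322e-05,
        1.36068980e+00, -1.20989966e-01]), 'joint_vel': array([-0.00072726, -0.00067606, -0.00051284,  0.00128503, -0.00010811,
        0.00151947]), 'effort': array([-9.38915800e-04, -4.16780627e+01, -2.45811760e+01, -3.38997506e-04,
        1.12666312e-02, -1.31355287e-05]), 'tcp_pos': array([ 0.23104608, -0.52598357,  0.24444669]), 'tcp_rot': array([-3.07282229e+00, -6.44985753e-01,  2.64422236e-04]), 'force': array([-0.55563266,  0.1648641 ,  0.15731752]), 'wrist_torque': array([-0.0001637 ,  0.02483516, -0.01602519]), 'grip_width': 1.0005645045407325}
top [[503.29255351   0.         287.16507098]
 [  0.         503.29255351 216.56931266]
 [  0.           0.           1.        ]] [[ 0.00409276 -0.99576162  0.09188059  0.43664773]
 [-0.9996468  -0.00648675 -0.02577194  0.03648321]
 [ 0.02625872 -0.09174266 -0.99543647  1.37039886]
 [ 0.          0.          0.          1.        ]]
side [[402.87600473   0.         278.52364739]
 [  0.         402.87600473 211.70217231]
 [  0.           0.           1.        ]] [[-0.7605525  -0.50395555  0.40937599  0.15186035]
 [-0.64907582  0.57447053 -0.49868245  0.51048383]
 [ 0.01613935 -0.64499024 -0.76402036  0.80818891]
 [ 0.          0.          0.          1.        ]]
```

View pics/top0.png

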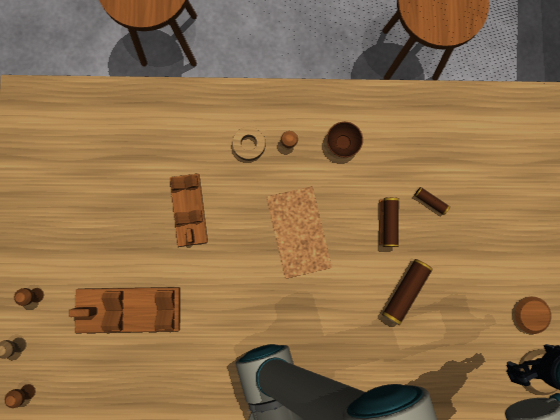

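View pics/side0.png

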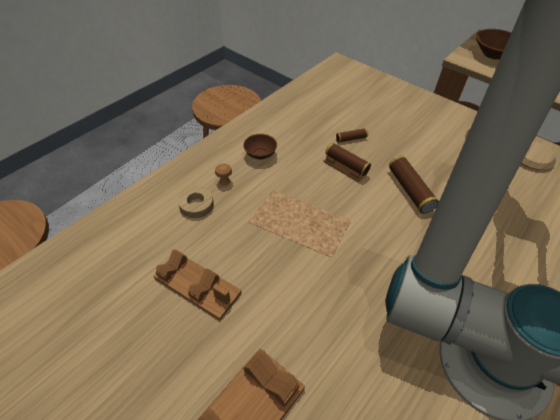

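The top view shows the smaller cradle at about (188,210), with its fin at (189,238) on the near end. The mat is at (299,232). The middle-sized barrel, in its rest, is at (391,222); the look-alikes are at (431,200), (408,292) and (127,310). Bystanders are along row 140.

```bash
cat > h.py <<'E'
import numpy as np,cv2
from cell import bot,camera
def load(n,f=None):
    return dict(np.load(f)) if f else camera(n)
def cloud(c):
    K=c["intrinsics"];z=c["range_z"];v,u=np.indices(z.shape)
    p=np.stack([(u-K[0,2])/K[0,0]*z,(v-K[1,2])/K[1,1]*z,z],-1)
    return p@c["T"][:3,:3].T+c["T"][:3,3]
def ray(c,uv,h):
    K=c["intrinsics"];uv=np.atleast_2d(uv)
    d=np.c_[(uv[:,0]-K[0,2])/K[0,0],(uv[:,1]-K[1,2])/K[1,1],np.ones(len(uv))]@c["T"][:3,:3].T
    o=c["T"][:3,3];return o+d*((h-o[2])/d[:,2])[:,None]
def rect(xy):
    (cx,cy),(w,h),a=cv2.minAreaRect(np.float32(xy)*1000)
    if w<h: w,h,a=h,w,a+90
    return np.round([cx,cy,w,h],1),round((a+90)%180-90,1)
def big(m):
    n,l,s,_=cv2.connectedComponentsWithStats(m.astype(np.uint8));
    return l==1+np.argmax(s[1:,4])
E
python3 - <<'E'
from h import *
c=load("top","top0.npz");P=cloud(c);I=c["frame"].astype(int)
hsv=cv2.cvtColor(c["frame"],cv2.COLOR_RGB2HSV)
for n,uv in dict(mat=(299,232),table=(340,220),board=(190,195),board2=(180,230),fin=(189,238),barrel=(391,222)).items(): print(n,I[uv[1],uv[0]],hsv[uv[1],uv[0]],P[uv[1],uv[0]].round(4))
def win(x0,y0,x1,y1):
    m=np.zeros(P.shape[:2],bool);m[y0:y1,x0:x1]=1;return m
Z=P[...,2]
# mat: compare with blue-filtered colour; otsu on R-G blurred
d=cv2.GaussianBlur((I[...,0]-I[...,1]).clip(0,255).astype(np.uint8),(5,5),0)
w=d[175:290,255:345];t,_=cv2.threshold(w,0,255,cv2.THRESH_OTSU);print("otsu",t)
m=big(win(255,175,345,290)&(d>t));v,u=np.nonzero(m)
print("mat",rect(ray(c,np.c_[u,v],0)[:,:2]))
# cradle board: 
for lo,hi,nm in((.008,.02,"board"),(.008,.08,"cradle"),(.04,.07,"tops")):
    m=win(155,160,225,260)&(Z>lo)&(Z<hi)
    print(nm,m.sum(),rect(P[m][:,:2]))
m=win(175,225,205,250)&(Z>.047)&(Z<.07);print("fin",m.sum(),rect(P[m][:,:2]),np.median(Z[m]))
m=win(370,185,412,260)&(Z>.040)&(Z<.07);print("barrel",m.sum(),rect(P[m][:,:2]),Z[m].max())
m=win(340,185,412,260)&(Z>.012);print("barrel+rest",rect(P[m][:,:2]))
for nm,b in dict(small=(412,180,455,220),large=(380,255,435,330)).items():
    m=win(*b)&(Z>.01);print(nm,rect(P[m][:,:2]),Z[m].max())
vis=c["frame"][150:270,150:420,::-1];cv2.imwrite("pics/crop.png",cv2.resize(vis,None,fx=2.9,fy=2.9,interpolation=cv2.INTER_CUBIC))
E
```

```text
mat [159 109  66] [ 14 149 159] [ 0.521  -0.0314  0.0012]
table [174 134  83] [ 17 133 174] [ 0.5543 -0.1433  0.0043]
board [141  83  41] [ 13 181 141] [0.6182 0.2638 0.018 ]
board2 [151  89  43] [ 13 182 151] [0.5234 0.2882 0.0188]
fin [150  91  43] [ 13 182 150] [0.5003 0.2573 0.0575]
barrel [79 41 23] [ 10 181  79] [ 0.5455 -0.2718  0.0542]
otsu 44.0
mat (array([522.6, -29.8, 231.2, 131.1]), 13.3)
board 1349 (array([580. , 263.9, 253.7, 183. ]), 1.2)
cradle 2089 (array([580. , 263.9, 253.7, 183. ]), 1.2)
tops 252 (array([578.5, 268.4, 174.9,  64.5]), 7.8)
fin 80 (array([508.9, 258.7,  34.5,  15.1]), 8.9) 0.05558423348710129
barrel 700 (array([ 547.6, -274.4,  131. ,   38.1]), -1.2) 0.06123335102263039
barrel+rest (array([ 482.7, -158.5,  368.5,  157.2]), -53.6)
small (array([ 550.2, -194.4,  506.9,   88.8]), -73.8) 1.3703988640165512
large (array([ 359. , -175.7,  419.1,  168.7]), -88.2) 1.3703988640165512
```

```bash
cat >> h.py <<'E'
def mask(c,fn,box):
    x0,y0,x1,y1=box;hsv=cv2.cvtColor(c["frame"],cv2.COLOR_RGB2HSV).astype(int)
    m=np.zeros(hsv.shape[:2],bool);m[y0:y1,x0:x1]=fn(hsv[y0:y1,x0:x1]);return big(m)
def uvs(m): v,u=np.nonzero(m);return np.c_[u,v]
E
python3 - <<'E'
from h import *
c=load("top","top0.npz");P=cloud(c);Z=P[...,2]
m=mask(c,lambda h:(h[...,1]>160)&(h[...,2]<175),(160,165,220,255))
print("cradle sil @14mm",m.sum(),rect(ray(c,uvs(m),.014)[:,:2]))
vis=c["frame"].copy();vis[m]=[255,0,0]
# medians
print("pca",[np.round(q,3) for q in (lambda X:(X.mean(0),np.degrees(np.arctan2(*np.linalg.eigh(np.cov(X.T))[1][::-1,1]))))(ray(c,uvs(m),.014)[:,:2])])
b=mask(c,lambda h:(h[...,2]<120),(370,185,412,260))
print("barrel sil @34",rect(ray(c,uvs(b),.034)[:,:2]),b.sum());vis[b]=[0,255,0]
print([np.round(q,4) for q in (lambda X:(X.mean(0),np.degrees(np.arctan2(*np.linalg.eigh(np.cov(X.T))[1][::-1,1]))))(ray(c,uvs(b),.034)[:,:2])])
vis=np.vstack([c["frame"][160:260,150:420],vis[160:260,150:420]])
cv2.imwrite("pics/crop.png",cv2.resize(vis[:,:,::-1],None,fx=2.9,fy=2.9))
E
```

```text
cradle sil @14mm 2072 (array([579.4, 269.3, 189.8,  80.1]), 8.2)
pca [array([0.579, 0.269]), np.float64(-171.78)]
barrel sil @34 (array([ 541.8, -268.2,  145.4,   54.1]), -0.9) 1034
[array([ 0.5408, -0.2679]), np.float64(176.6881)]
```

View pics/crop.png

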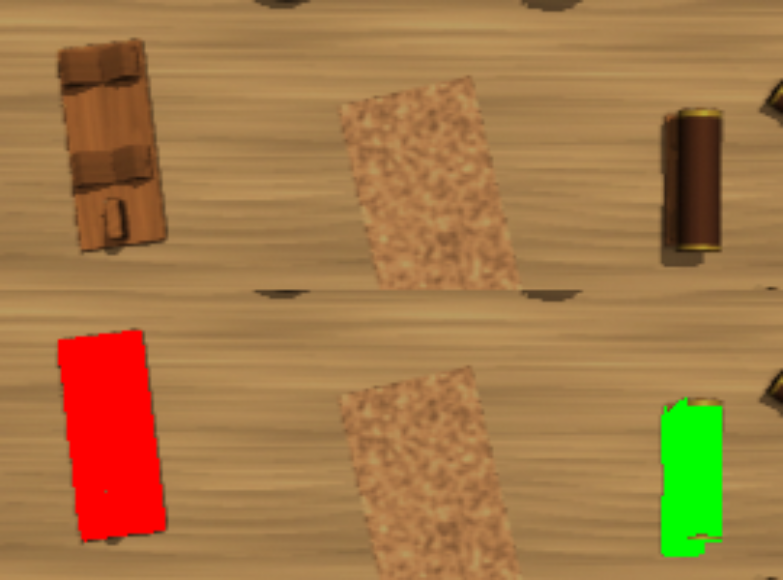

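The red mask matches the board (189.8 × 80.1 mm), and its fin end is near the robot. The cradle is at (579,269) mm, yaw 8.2°, the mat at (523,−30), yaw 13.3°, and the barrel at about (547,−274), yaw about −1°. I'll turn the tool first, then travel.

```bash
cat >> h.py <<'E'
from scipy.spatial.transform import Rotation as R
def togo(x,y,z,yaw):
    "tool-frame offset (mm) after/for current axes, turn rotvec needed to be pointing down at yaw (deg)"
    s=bot.get_state();A=R.from_rotvec(s["tcp_rot"])
    a=np.radians(yaw);B=R.from_matrix(np.c_[[np.cos(a),np.sin(a),0],[np.sin(a),-np.cos(a),0],[0,0,-1]])
    d=np.array([x,y,z])/1000-s["tcp_pos"]
    print("t",round(s["time_s"],2),"tcp",(s["tcp_pos"]*1000).round(1),"F",s["force"].round(2),"M",s["wrist_torque"].round(2),"grip",round(85*s["grip_width"],1))
    print("off now-axes mm",(A.inv().apply(d)*1000).round(1),"off final-axes",(B.inv().apply(d)*1000).round(1),"turn",(A.inv()*B).as_rotvec().round(4))
E
python3 -m creep '[{"offset":[0,0,0],"turn":[0,0,0.09],"fingers":1},{"offset":[0,0,0],"turn":[0,0,0.09],"fingers":1},{"offset":[0,0,0],"turn":[0,0,0.09],"fingers":1}]' 60
python3 -c "
from h import *
togo(508.3,258.9,120,8.2)"
```

```text
time_s: 0.4
tcp_pos: [0.2311, -0.5262, 0.2448]
tcp_rot: [-3.133, -0.22, 0.0]
force: [0.2, -0.1, -0.5]
grip_width: 1.002
t 0.4 tcp [ 231.1 -526.2  244.8] F [ 0.18 -0.06 -0.51] M [0.02 0.03 0.  ] grip 85.2
off now-axes mm [ 384.1 -738.5  125.5] off final-axes [ 386.3 -737.5  124.8] turn [-0.0011  0.0002 -0.003 ]
```

```bash
python3 -m creep '[{"offset":[0.019,-0.037,0],"turn":[0,0,0],"fingers":1},{"offset":[0.019,-0.037,0],"turn":[0,0,0],"fingers":1},{"offset":[0.019,-0.037,0],"turn":[0,0,0],"fingers":1},{"offset":[0.019,-0.037,0],"turn":[0,0,0],"fingers":1},{"offset":[0.019,-0.037,0],"turn":[0,0,0],"fingers":1},{"offset":[0.019,-0.037,0],"turn":[0,0,0],"fingers":1},{"offset":[0.019,-0.037,0],"turn":[0,0,0],"fingers":1},{"offset":[0.019,-0.037,0],"turn":[0,0,0],"fingers":1},{"offset":[0.019,-0.037,0],"turn":[0,0,0],"fingers":1},{"offset":[0.019,-0.037,0],"turn":[0,0,0],"fingers":1},{"offset":[0.019,-0.037,0],"turn":[0,0,0],"fingers":1},{"offset":[0.019,-0.037,0],"turn":[0,0,0],"fingers":1},{"offset":[0.019,-0.037,0],"turn":[0,0,0],"fingers":1},{"offset":[0.019,-0.037,0],"turn":[0,0,0],"fingers":1},{"offset":[0.019,-0.037,0],"turn":[0,0,0],"fingers":1},{"offset":[0.019,-0.037,0],"turn":[0,0,0],"fingers":1},{"offset":[0.019,-0.037,0],"turn":[0,0,0],"fingers":1},{"offset":[0.019,-0.037,0],"turn":[0,0,0],"fingers":1},{"offset":[0.019,-0.037,0],"turn":[0,0,0],"fingers":1},{"offset":[0,0,0],"turn":[0,0,0],"fingers":1}]'
python3 -c "
from h import *
togo(508.3,258.9,120,8.2)"
```

```text
time_s: 2.4
tcp_pos: [0.489, 0.2254, 0.2444]
tcp_rot: [-3.131, -0.232, -0.001]
force: [-0.3, -1.6, -0.0]
grip_width: 0.998
t 2.4 tcp [489.  225.4 244.4] F [-0.29 -1.56 -0.01] M [-0.03 -0.    0.03] grip 84.8
off now-axes mm [ 23.9 -30.  124.5] off final-axes [ 23.9 -30.4 124.4] turn [-0.0024 -0.0007  0.0051]
```

```bash
python3 -m creep '[{"offset":[0.012,-0.015,0.03],"turn":[0,0,0.005],"fingers":1},{"offset":[0.012,-0.015,0.03],"turn":[0,0,0],"fingers":1},{"offset":[0,0,0.03],"turn":[0,0,0],"fingers":1},{"offset":[0,0,0.03],"turn":[0,0,0],"fingers":1},{"offset":[0,0,0],"turn":[0,0,0],"fingers":1}]'
python3 - <<'E'
from h import *
togo(508.3,258.9,36,8.2)
c=camera("side");cv2.imwrite("pics/s1.png",cv2.resize(c["frame"][150:350,100:350,::-1],None,fx=3,fy=3))
E
```

```text
time_s: 2.9
tcp_pos: [0.5037, 0.2523, 0.121]
tcp_rot: [3.131, 0.218, -0.016]
force: [-0.8, -0.2, 0.0]
grip_width: 1.003
t 2.9 tcp [503.7 252.3 121. ] F [-0.84 -0.22  0.03] M [ 0.   -0.02 -0.01] grip 85.3
off now-axes mm [ 6.3 -6.2 84.9] off final-axes [ 5.5 -5.9 85. ] turn [ 0.0025  0.0103 -0.0044]
```

View pics/s1.png

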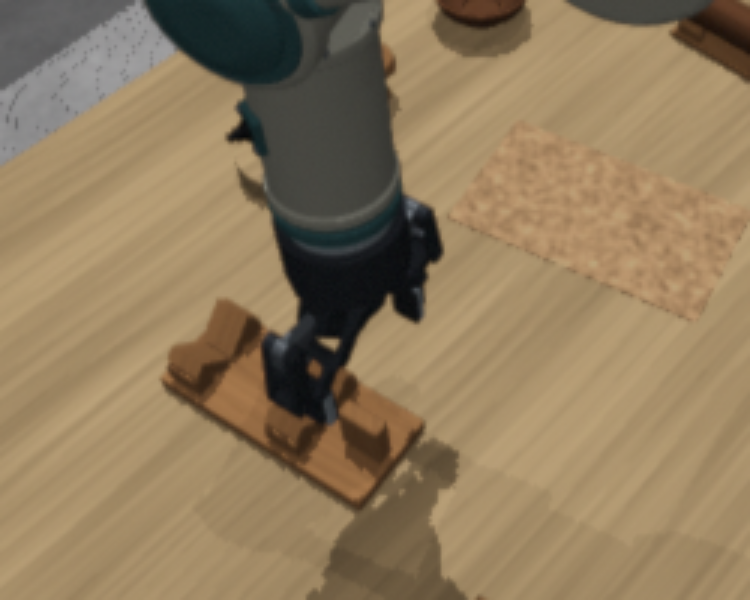

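The gripper hangs over the fin (about (365,425) in the crop) with a finger on either side. I'll finish aligning and descend.

```bash
python3 -m creep '[{"offset":[0.005,-0.006,0],"turn":[0,0.005,0],"fingers":1},{"offset":[0,0,0],"turn":[0,0,0],"fingers":1},{"offset":[0,0,0],"turn":[0,0,0],"fingers":1}]'
python3 -c "
from h import *
togo(508.3,258.9,36,8.2)"
```

```text
time_s: 3.25
tcp_pos: [0.5125, 0.2611, 0.127]
tcp_rot: [-3.133, -0.218, -0.013]
force: [0.8, -0.3, -0.6]
grip_width: 1.003
t 3.25 tcp [512.5 261.1 127. ] F [ 0.76 -0.3  -0.57] M [ 0.06 -0.01  0.01] grip 85.3
off now-axes mm [-5.2  1.7 91. ] off final-axes [-4.5  1.6 91. ] turn [-0.0005 -0.0083 -0.0041]
```

```bash
python3 -m creep '[{"offset":[-0.0045,0.0015,0.03],"turn":[0,-0.007,-0.003],"fingers":1},{"offset":[0,0,0.025],"turn":[0,0,0],"fingers":1},{"offset":[0,0,0],"turn":[0,0,0],"fingers":1},{"offset":[0,0,0],"turn":[0,0,0],"fingers":1},{"offset":[0,0,0],"turn":[0,0,0],"fingers":1}]'
python3 -c "
from h import *
togo(508.3,258.9,36,8.2)"
```

```text
time_s: 3.75
tcp_pos: [0.5086, 0.2591, 0.0719]
tcp_rot: [-3.133, -0.223, -0.002]
force: [0.5, -0.1, 0.6]
grip_width: 1.001
t 3.75 tcp [508.6 259.1  71.9] F [ 0.51 -0.08  0.64] M [-0.01 -0.06 -0.05] grip 85.1
off now-axes mm [-0.4  0.2 35.9] off final-axes [-0.3  0.1 35.9] turn [-0.0006 -0.0013 -0.0013]
```

```bash
python3 -m creep '[{"offset":[0,0,0.018],"turn":[0,0,0],"fingers":1},{"offset":[0,0,0.018],"turn":[0,0,0],"fingers":1},{"offset":[0,0,0],"turn":[0,0,0],"fingers":1},{"offset":[0,0,0],"turn":[0,0,0],"fingers":0},{"offset":[0,0,0],"turn":[0,0,0],"fingers":-0.4},{"offset":[0,0,0],"turn":[0,0,0],"fingers":-1},{"offset":[0,0,0],"turn":[0,0,0],"fingers":-1},{"offset":[0,0,0],"turn":[0,0,0],"fingers":-1},{"offset":[0,0,0],"turn":[0,0,0],"fingers":-1},{"offset":[0,0,0],"turn":[0,0,0],"fingers":-1},{"offset":[0,0,0],"turn":[0,0,0],"fingers":-1}]' 60
python3 -c "
from h import *
togo(508.3,258.9,36,8.2)"
```

```text
time_s: 4.85
tcp_pos: [0.5075, 0.2591, 0.0349]
tcp_rot: [-3.133, -0.222, 0.001]
force: [-0.8, 2.1, 5.2]
grip_width: 0.157
t 4.85 tcp [507.5 259.1  34.9] F [-0.82  2.08  5.18] M [0.35 0.2  0.13] grip 13.3
off now-axes mm [ 0.7  0.3 -1.1] off final-axes [ 0.7  0.3 -1.1] turn [-0.0008  0.0008 -0.0014]
```

```bash
python3 -m creep '[{"offset":[-0.002,0.006,0],"turn":[0,0,0],"fingers":-1},{"offset":[-0.004,0.012,0],"turn":[0,0,0],"fingers":-1},{"offset":[-0.005,0.015,0],"turn":[0,0,0],"fingers":-1},{"offset":[-0.005,0.015,0],"turn":[0,0,0],"fingers":-1},{"offset":[-0.005,0.015,0],"turn":[0,0,0],"fingers":-1},{"offset":[-0.005,0.015,0],"turn":[0,0,0],"fingers":-1},{"offset":[-0.005,0.015,0],"turn":[0,0,0],"fingers":-1},{"offset":[-0.005,0.015,0],"turn":[0,0,0],"fingers":-1},{"offset":[-0.005,0.015,0],"turn":[0,0,0],"fingers":-1},{"offset":[-0.005,0.015,0],"turn":[0,0,0],"fingers":-1},{"offset":[-0.005,0.015,0],"turn":[0,0,0],"fingers":-1},{"offset":[-0.005,0.015,0],"turn":[0,0,0],"fingers":-1},{"offset":[-0.005,0.015,0],"turn":[0,0,0],"fingers":-1},{"offset":[-0.005,0.015,0],"turn":[0,0,0],"fingers":-1},{"offset":[-0.005,0.015,0],"turn":[0,0,0],"fingers":-1},{"offset":[-0.005,0.015,0],"turn":[0,0,0],"fingers":-1},{"offset":[-0.004,0.013,0],"turn":[0,0,0],"fingers":-1},{"offset":[-0.002,0.007,0],"turn":[0,0,0],"fingers":-1},{"offset":[0,0,0],"turn":[0,0,0],"fingers":-1},{"offset":[0,0,0],"turn":[0,0,0],"fingers":-1}]'
python3 -c "
from h import *
togo(452.5,-46.4,36,13.3)"
```

```text
time_s: 6.85
tcp_pos: [0.4615, 0.0006, 0.0349]
tcp_rot: [3.132, 0.223, -0.001]
force: [-0.9, -2.3, 5.1]
grip_width: 0.155
t 6.85 tcp [461.5   0.6  34.9] F [-0.93 -2.27  5.1 ] M [-0.05  0.03  0.08] grip 13.1
off now-axes mm [-15.6  45.3  -1. ] off final-axes [-19.6  43.7  -1.1] turn [ 0.0014  0.0011 -0.0902]
```

```bash
python3 -m creep '[{"offset":[-0.002,0.006,0],"turn":[0,0,-0.015],"fingers":-1},{"offset":[-0.004,0.01,0],"turn":[0,0,-0.02],"fingers":-1},{"offset":[-0.004,0.01,0],"turn":[0,0,-0.02],"fingers":-1},{"offset":[-0.004,0.01,0],"turn":[0,0,-0.02],"fingers":-1},{"offset":[-0.003,0.006,0],"turn":[0,0,-0.015],"fingers":-1},{"offset":[-0.001,0.003,0],"turn":[0,0,0],"fingers":-1},{"offset":[0,0,0],"turn":[0,0,0],"fingers":-1},{"offset":[0,0,0],"turn":[0,0,0],"fingers":-1}]'
python3 - <<'E'
from h import *
togo(452.5,-46.4,36,13.3)
for n in("top","side"):
    c=camera(n);np.savez(n+"1.npz",**c)
a=np.load("top1.npz")["frame"][150:300,220:420];b=np.load("side1.npz")["frame"][150:300,180:380]
cv2.imwrite("pics/m1.png",cv2.resize(np.hstack([a,b])[:,:,::-1],None,fx=2,fy=2))
E
```

```text
time_s: 7.65
tcp_pos: [0.4519, -0.046, 0.0349]
tcp_rot: [3.12, 0.364, -0.001]
force: [0.6, 1.5, 5.7]
grip_width: 0.155
t 7.65 tcp [451.9 -46.   34.9] F [0.63 1.55 5.73] M [ 0.52 -0.01  0.23] grip 13.1
off now-axes mm [ 0.4  0.5 -1.1] off final-axes [ 0.4  0.5 -1.1] turn [-0.      0.0008  0.0001]
```

View pics/m1.png

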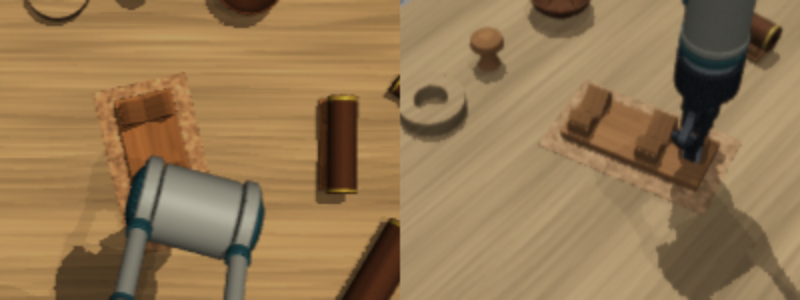

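The cradle lies on the mat, squarely as far as can be seen past the wrist. I'll release, rise and move towards the barrel, then measure both.

```bash
python3 -m creep '[{"offset":[0,0,0],"turn":[0,0,0],"fingers":1},{"offset":[0,0,0],"turn":[0,0,0],"fingers":1},{"offset":[0,0,0],"turn":[0,0,0],"fingers":1},{"offset":[0,0,0],"turn":[0,0,0],"fingers":1},{"offset":[0,0,0],"turn":[0,0,0],"fingers":1},{"offset":[0,0,-0.02],"turn":[0,0,0],"fingers":1},{"offset":[0,0,-0.03],"turn":[0,0,0],"fingers":1},{"offset":[0,0,-0.03],"turn":[0,0,0],"fingers":1},{"offset":[0,0,-0.03],"turn":[0,0,0],"fingers":1},{"offset":[0.007,0.03,0],"turn":[0,0,0],"fingers":1},{"offset":[0.007,0.04,0],"turn":[0,0,0],"fingers":1},{"offset":[0.007,0.04,0],"turn":[0,0,0],"fingers":1},{"offset":[0.007,0.04,0],"turn":[0,0,0],"fingers":1},{"offset":[0.007,0.04,0],"turn":[0,0,0],"fingers":1},{"offset":[0.006,0.04,0],"turn":[0,0,0],"fingers":1},{"offset":[0,0.014,0],"turn":[0,0,0.08],"fingers":1},{"offset":[0,0,0],"turn":[0,0,0.08],"fingers":1},{"offset":[0,0,0],"turn":[0,0,0.08],"fingers":1},{"offset":[0,0,0],"turn":[0,0,0.013],"fingers":1},{"offset":[0,0,0],"turn":[0,0,0],"fingers":1}]'
python3 - <<'E'
from h import *
togo(547.6,-274.4,31,-1.2)
for n in("top","side"):
    c=camera(n);np.savez(n+"2.npz",**c)
c=load("top","top2.npz");P=cloud(c)
f=c["frame"].astype(int)
def pca(X):
    w,V=np.linalg.eigh(np.cov(X.T));return X.mean(0).round(4),round(float(np.degrees(np.arctan(V[1,1]/V[0,1]))),1)
m=mask(c,lambda h:(h[...,1]>160)&(h[...,2]<170),(262,180,335,285))
X=ray(c,uvs(m),.014)[:,:2];print("cradle",m.sum(),rect(X),pca(X))
vis=c["frame"].copy();vis[m]=[255,0,0]
a=c["frame"][160:300,240:440];b=vis[160:300,240:440]
cv2.imwrite("pics/m2.png",cv2.resize(np.hstack([a,b])[:,:,::-1],None,fx=2,fy=2))
E
```

```text
time_s: 9.75
tcp_pos: [0.5475, -0.2739, 0.1442]
tcp_rot: [3.141, -0.031, -0.004]
force: [0.1, -0.1, -0.6]
grip_width: 1.002
t 9.75 tcp [ 547.5 -273.9  144.2] F [ 0.06 -0.11 -0.59] M [ 0.   -0.06  0.01] grip 85.2
off now-axes mm [  0.4   0.4 113.2] off final-axes [1.000e-01 5.000e-01 1.132e+02] turn [0.0002 0.0024 0.001 ]
cradle 2062 (array([523.3, -29.2, 190.3,  81.1]), 13.7) (array([ 0.5226, -0.0298]), 13.7)
```

View pics/m2.png

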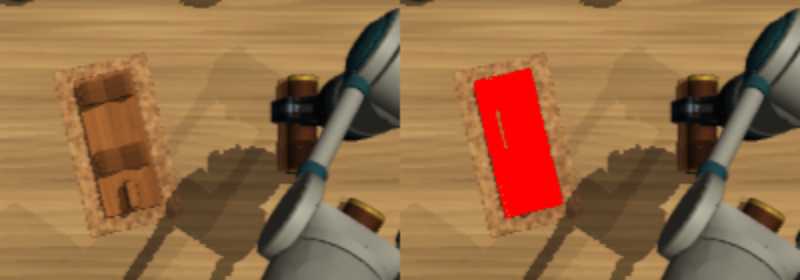

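The cradle measures (523,−29.5), yaw 13.7°, against the mat's (522.6,−29.8), 13.3°, so it's centred and square within measurement. The fingers now straddle the barrel at about (295,110), so I'll descend and grip.

```bash
python3 -m creep '[{"offset":[0,0,0.03],"turn":[0,0.002,0],"fingers":1},{"offset":[0,0,0.03],"turn":[0,0,0],"fingers":1},{"offset":[0,0,0.03],"turn":[0,0,0],"fingers":1},{"offset":[0,0,0.015],"turn":[0,0,0],"fingers":1},{"offset":[0,0,0.01],"turn":[0,0,0],"fingers":1},{"offset":[0,0,0],"turn":[0,0,0],"fingers":1},{"offset":[0,0,0],"turn":[0,0,0],"fingers":1},{"offset":[0,0,0],"turn":[0,0,0],"fingers":0.3},{"offset":[0,0,0],"turn":[0,0,0],"fingers":0},{"offset":[0,0,0],"turn":[0,0,0],"fingers":-0.5},{"offset":[0,0,0],"turn":[0,0,0],"fingers":-1},{"offset":[0,0,0],"turn":[0,0,0],"fingers":-1},{"offset":[0,0,0],"turn":[0,0,0],"fingers":-1},{"offset":[0,0,0],"turn":[0,0,0],"fingers":-1}]' 60
python3 -c "
from h import *
togo(547.6,-274.4,29,-1.2)"
```

```text
time_s: 11.25
tcp_pos: [0.5479, -0.2741, 0.0304]
tcp_rot: [3.141, -0.033, 0.002]
force: [-1.1, 1.4, 5.7]
grip_width: 0.451
t 11.25 tcp [ 547.9 -274.1   30.4] F [-1.11  1.38  5.71] M [0.18 0.08 0.02] grip 38.4
off now-axes mm [-0.3  0.3  1.4] off final-axes [-0.3  0.3  1.4] turn [ 0.0007 -0.0012 -0.0003]
```

```bash
python3 -m creep '[{"offset":[0,0,-0.01],"turn":[0,0,0],"fingers":-1},{"offset":[0,0,-0.02],"turn":[0,0,0],"fingers":-1},{"offset":[0,0,-0.03],"turn":[0,0,0],"fingers":-1},{"offset":[0,0,-0.03],"turn":[0,0,0],"fingers":-1},{"offset":[0,-0.01,0],"turn":[0,0,0],"fingers":-1},{"offset":[0,-0.02,0],"turn":[0,0,0],"fingers":-1},{"offset":[0,-0.03,0],"turn":[0,0,0],"fingers":-1},{"offset":[-0.003,-0.03,0],"turn":[0,0,0],"fingers":-1},{"offset":[-0.003,-0.03,0],"turn":[0,0,0],"fingers":-1},{"offset":[0,-0.03,0],"turn":[0,0,0],"fingers":-1},{"offset":[0,-0.03,0],"turn":[0,0,0],"fingers":-1},{"offset":[0,-0.03,0],"turn":[0,0,0],"fingers":-1},{"offset":[0,-0.02,0],"turn":[0,0,0],"fingers":-1},{"offset":[0,-0.015,0],"turn":[0,0,0],"fingers":-1},{"offset":[0,-0.005,0],"turn":[0,0,-0.06],"fingers":-1},{"offset":[0,0,0],"turn":[0,0,-0.08],"fingers":-1},{"offset":[0,0,0],"turn":[0,0,-0.08],"fingers":-1},{"offset":[0,0,0],"turn":[0,0,-0.04],"fingers":-1},{"offset":[0,0,0],"turn":[0,0,0],"fingers":-1},{"offset":[0,0,0],"turn":[0,0,0],"fingers":-1}]'
python3 - <<'E'
from h import *
togo(547.2,-23.6,44.2,13.7)
for n in("top","side"):
    c=camera(n);np.savez(n+"3.npz",**c)
a=np.load("top3.npz")["frame"][150:300,220:420];b=np.load("side3.npz")["frame"][110:260,190:390]
cv2.imwrite("pics/m3.png",cv2.resize(np.hstack([a,b])[:,:,::-1],None,fx=2,fy=2,interpolation=cv2.INTER_CUBIC))
E
```

```text
time_s: 13.25
tcp_pos: [0.5461, -0.0235, 0.1185]
tcp_rot: [-3.119, -0.373, 0.003]
force: [0.2, 0.6, -2.2]
grip_width: 0.453
t 13.25 tcp [546.1 -23.5 118.5] F [ 0.24  0.58 -2.16] M [ 0.02 -0.03 -0.  ] grip 38.5
off now-axes mm [ 1.2  0.4 74.3] off final-axes [ 1.1  0.3 74.3] turn [-0.0004  0.0017 -0.0011]
```

View pics/m3.png

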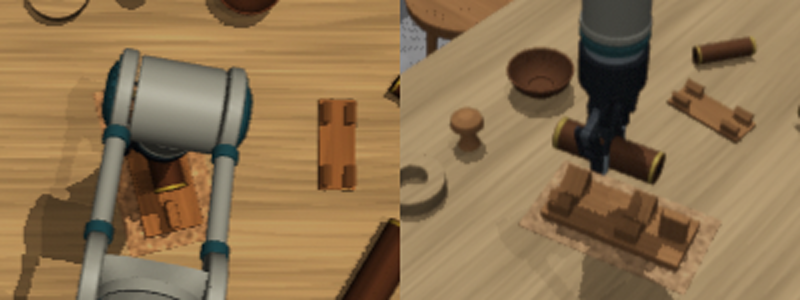

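The barrel hangs level over the V, and the rest is clear now. I'll check the barrel's lengthways position in the hand from the side view, and the empty rest from the top.

```bash
python3 - <<'E'
from h import *
c=load("side","side3.npz");P=cloud(c)
hsv=cv2.cvtColor(c["frame"],cv2.COLOR_RGB2HSV).astype(int)
m=(hsv[...,1]>90)&(P[...,2]>.098)&(P[...,2]<.15)&(abs(P[...,0]-.547)<.12)&(abs(P[...,1]+.0235)<.08)
Q=P[m]-[.5461,-.0235,.122];a=np.radians(13.7);s=Q@[np.cos(a),np.sin(a),0];t=Q@[-np.sin(a),np.cos(a),0]
print(m.sum(),"ext mm",np.percentile(s,[0,1,3,50,97,99,100])*1000,"t",np.percentile(t,[1,99])*1000)
# two halves' top heights and lateral -> tilt/yaw
for lo,hi in((-.06,-.03),(.03,.06)):
    k=(s>lo)&(s<hi);print("half: ztop",np.percentile(P[m][k][:,2],97).round(4),"tmax",np.percentile(t[k],97).round(4),k.sum())
# brass ray cast at ends: endpoints on silhouette at axis height
X=ray(c,uvs(m),.122)[:,:2]-[.5461,-.0235];print("ray ext",rect(X))
t3=load("top","top3.npz");r=mask(t3,lambda h:(h[...,1]>160)&(h[...,2]<175),(370,190,412,255))
print("rest",rect(ray(t3,uvs(r),.01)[:,:2]))
E
```

```text
670 ext mm [-65.40948487 -64.98242033 -64.79701302 -25.2839359   62.62748158
  64.51572087  66.14209793] t [-14.83969056  21.21577167]
half: ztop 0.1437 tmax 0.0199 215
half: ztop 0.143 tmax 0.0201 157
ray ext (array([  4. ,  -4.7, 138.6,  86.8]), 25.0)
rest (array([ 549.4, -274. ,  121.3,   49.6]), -0.7)
```

The barrel is centred in the hand (ends at −65.0 and +64.5 mm), level and aligned. Lowering.

```bash
python3 -m creep '[{"offset":[0.001,0,0.015],"turn":[0,0.0015,-0.001],"fingers":-1},{"offset":[0,0,0.02],"turn":[0,0,0],"fingers":-1},{"offset":[0,0,0.02],"turn":[0,0,0],"fingers":-1},{"offset":[0,0,0.01],"turn":[0,0,0],"fingers":-1},{"offset":[0,0,0],"turn":[0,0,0],"fingers":-1},{"offset":[0,0,0],"turn":[0,0,0],"fingers":-1},{"offset":[0,0,0],"turn":[0,0,0],"fingers":-1}]'
python3 -c "
from h import *
togo(547.2,-23.6,44.2,13.7)"
```

```text
time_s: 14.05
tcp_pos: [0.5488, -0.0239, 0.0552]
tcp_rot: [3.118, 0.375, 0.005]
force: [-0.0, 0.9, -1.8]
grip_width: 0.449
t 14.05 tcp [548.8 -23.9  55.2] F [-0.04  0.93 -1.82] M [-0.01 -0.01 -0.01] grip 38.1
off now-axes mm [-1.5 -0.7 11. ] off final-axes [-1.5 -0.7 11. ] turn [ 0.0012 -0.0033  0.0005]
```

```bash
python3 -m creep '[{"offset":[-0.0012,-0.0005,0.003],"turn":[0,-0.002,0],"fingers":-1},{"offset":[0,0,0.003],"turn":[0,0,0],"fingers":-1},{"offset":[0,0,0.002],"turn":[0,0,0],"fingers":-1},{"offset":[0,0,0],"turn":[0,0,0],"fingers":-1},{"offset":[0,0,0],"turn":[0,0,0],"fingers":-1}]'
python3 -c "
from h import *
togo(547.2,-23.6,44.2,13.7)"
```

```text
time_s: 14.55
tcp_pos: [0.5466, -0.0236, 0.0462]
tcp_rot: [3.119, 0.376, -0.001]
force: [-0.2, -0.5, -2.0]
grip_width: 0.448
t 14.55 tcp [546.6 -23.6  46.2] F [-0.17 -0.53 -1.98] M [-0.01 -0.04  0.03] grip 38.0
off now-axes mm [0.6 0.2 2. ] off final-axes [0.6 0.2 2. ] turn [0.0004 0.0007 0.0007]
```

```bash
python3 -m creep '[{"offset":[0.0005,0,0.001],"turn":[0,0,0],"fingers":-1},{"offset":[0,0,0.001],"turn":[0,0,0],"fingers":-1},{"offset":[0,0,0],"turn":[0,0,0],"fingers":-1},{"offset":[0,0,0],"turn":[0,0,0],"fingers":-1}]'
python3 -c "
from h import *
togo(547.2,-23.6,44.2,13.7)"
python3 -m creep '[{"offset":[0,0,0.0005],"turn":[0,0,0],"fingers":-1},{"offset":[0,0,0.0005],"turn":[0,0,0],"fingers":-1},{"offset":[0,0,0],"turn":[0,0,0],"fingers":-1},{"offset":[0,0,0],"turn":[0,0,0],"fingers":-1}]'
python3 -c "
from h import *
togo(547.2,-23.6,44.2,13.7)"
```

```text
time_s: 14.95
tcp_pos: [0.5473, -0.0231, 0.045]
tcp_rot: [3.119, 0.375, 0.0]
force: [-1.5, 2.3, 5.8]
grip_width: 0.448
t 14.95 tcp [547.3 -23.1  45. ] F [-1.47  2.32  5.75] M [ 0.3   0.19 -0.05] grip 38.1
off now-axes mm [-0.2  0.5  0.8] off final-axes [-0.2  0.5  0.8] turn [ 0.     -0.0002  0.0004]
time_s: 15.35
tcp_pos: [0.5473, -0.0229, 0.0448]
tcp_rot: [-3.119, -0.375, -0.001]
force: [-3.8, 2.9, 10.6]
grip_width: 0.449
t 15.35 tcp [547.3 -22.9  44.8] F [-3.83  2.95 10.61] M [ 0.31  0.46 -0.03] grip 38.1
off now-axes mm [-0.2  0.6  0.6] off final-axes [-0.2  0.6  0.6] turn [-0.     -0.0005  0.0004]
```

Contact is at about 10.6 N, but with a sideways force (roughly 3.8 N across the V, −3 N along it). I'll trim the lateral command.

```bash
python3 -m creep '[{"offset":[-0.0005,-0.0007,0],"turn":[0,0,0],"fingers":-1},{"offset":[0,0,0],"turn":[0,0,0],"fingers":-1},{"offset":[0,0,0],"turn":[0,0,0],"fingers":-1}]'
cat >> h.py <<'E'
def F():
    s=bot.get_state();A=R.from_rotvec(s["tcp_rot"]).inv();print(s["time_s"],"tcp",(s["tcp_pos"]*1000).round(2),"F tool",A.apply(s["force"]).round(2),"M tool",A.apply(s["wrist_torque"]).round(2))
E
python3 -c "
from h import *
F()"
```

```text
time_s: 15.65
tcp_pos: [0.5473, -0.0228, 0.0447]
tcp_rot: [3.118, 0.375, 0.003]
force: [-1.3, 1.4, 8.9]
grip_width: 0.449
15.65 tcp [547.27 -22.8   44.69] F tool [-0.91 -1.67 -8.87] M tool [ 0.22 -0.2   0.01]
```

```bash
python3 -m creep '[{"offset":[-0.0002,-0.0005,0.0002],"turn":[0,0,0],"fingers":-1},{"offset":[0,0,0],"turn":[0,0,0],"fingers":-1},{"offset":[0,0,0],"turn":[0,0,0],"fingers":-1},{"offset":[0,0,0],"turn":[0,0,0],"fingers":-1},{"offset":[0,0,0],"turn":[0,0,0],"fingers":-1}]'
python3 - <<'E'
from h import *
F()
for n in("top","side"):
    c=camera(n);np.savez(n+"4.npz",**c);F()
a=np.load("top4.npz")["frame"][150:300,220:420];b=np.load("side4.npz")["frame"][130:280,190:390]
cv2.imwrite("pics/m4.png",cv2.resize(np.hstack([a,b])[:,:,::-1],None,fx=2,fy=2,interpolation=cv2.INTER_CUBIC))
c=load("side","side4.npz");P=cloud(c);hsv=cv2.cvtColor(c["frame"],cv2.COLOR_RGB2HSV).astype(int)
a=np.radians(13.7);Q=P-[.5473,-.0228,0];s=Q@[np.cos(a),np.sin(a),0];t=Q@[-np.sin(a),np.cos(a),0]
m=(hsv[...,1]>90)&(Q[...,2]>.053)&(Q[...,2]<.075)&(abs(s)<.072)&(abs(t)<.02)
print("barrel ext",np.percentile(s[m],[1,99])*1000,m.sum())
# cradle board silhouette vs. mat, side view: board edge + saddle outer ends
b=(hsv[...,1]>150)&(Q[...,2]>.004)&(Q[...,2]<.048)&(abs(s)<.14)&(abs(t)<.06)
print("board ext s",np.percentile(s[b],[.5,99.5])*1000,"expected -120..70; t",np.percentile(t[b],[.5,99.5])*1000)
E
```

```text
time_s: 16.15
tcp_pos: [0.5473, -0.0228, 0.0447]
tcp_rot: [3.117, 0.376, 0.004]
force: [-2.4, -0.2, 10.7]
grip_width: 0.448
16.15 tcp [547.28 -22.77  44.67] F tool [ -2.31  -0.38 -10.7 ] M tool [ 0.09 -0.31  0.03]
16.2 tcp [547.28 -22.76  44.67] F tool [-0.98 -1.21 -9.54] M tool [ 0.07 -0.2   0.01]
16.25 tcp [547.27 -22.76  44.66] F tool [-1.27 -0.58 -9.95] M tool [ 0.09 -0.24 -0.01]
barrel ext [-64.91276669  64.20201209] 455
board ext s [-113.11971831   60.89184049] expected -120..70; t [-13.61257451  41.6758064 ]
```

View pics/m4.png

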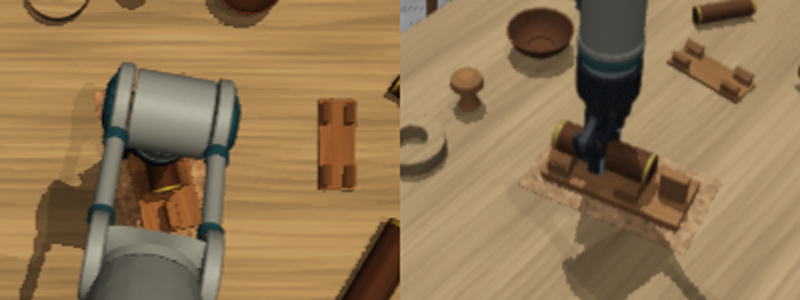

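Seated and pressed at about 10 N, with little sideways force. A small pitch moment suggests the near saddle carries more, so I'll trim once.

```bash
python3 -m creep '[{"offset":[-0.0002,-0.0002,0],"turn":[0,-0.002,0],"fingers":-1},{"offset":[0,0,0],"turn":[0,0,0],"fingers":-1},{"offset":[0,0,0],"turn":[0,0,0],"fingers":-1},{"offset":[0,0,0],"turn":[0,0,0],"fingers":-1},{"offset":[0,0,0],"turn":[0,0,0],"fingers":-1}]'
python3 -c "
from h import *
F()
for i in range(3): camera('top');F()"
```

```text
time_s: 16.75
tcp_pos: [0.5473, -0.0228, 0.0447]
tcp_rot: [3.117, 0.376, 0.001]
force: [-1.7, -0.1, 9.6]
grip_width: 0.45
16.75 tcp [547.26 -22.78  44.67] F tool [-1.69 -0.26 -9.6 ] M tool [ 0.03 -0.16 -0.  ]
16.8 tcp [547.26 -22.78  44.65] F tool [-0.96 -0.76 -9.9 ] M tool [-0.01 -0.2   0.07]
16.85 tcp [547.26 -22.78  44.65] F tool [-1.   -0.23 -8.9 ] M tool [-0.   -0.18  0.06]
16.9 tcp [547.23 -22.77  44.65] F tool [-1.36 -0.1  -9.46] M tool [-0.01 -0.23  0.09]
```

```bash
python3 -c "
from h import *
print(bot.finish_job());F()"
```

```text
the job is handed in; nothing more can be done
None
the job is handed in; nothing more can be done
```

I slid the cradle onto the mat by its fin, laid the middle-sized barrel in the V, and handed in at about 17 s while still gripping it and pressing down. The hand-in reports no verdict.

| Check | Measured | Compared with |
|---|---|---|
| Cradle centre, after release | (523, −29.5) mm | mat at (522.6, −29.8) mm |
| Cradle angle, after release | 13.7° | mat at 13.3° |
| Barrel ends from the TCP, along the V | −65 and +64 mm | 65 mm each way if centred |
| Press | about 9.5 N down | a kilogram, about 9.8 N |
| Sideways force across the V | about 0.3 N | 0 if even on both sides |

- **Unresolved checks:** about 1.2 N remained along the V, with a pitch moment of about 0.2 N m. One trim barely changed the moment, so the saddle nearer the handle may carry more of the load.
- **Cradle after pressing:** I couldn't re-measure the board exactly because the arm hides it from above. The side view showed its middle about 26 mm from the barrel's centre, where 25 mm is intended. The gripper settled about 0.8 mm sideways of the seat I had calculated, which is within calibration error.
- **Other pieces:** I kept the arm well away from the ring dish, mushroom, bowl and look-alikes.

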